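Flip the packing flag of the full bulb carton

ROBOT

A 6-joint arm with a two-finger parallel gripper is mounted at the origin on the work surface. World frame = base frame: x ahead of the robot, y to its left, z up, the work surface at z = 0. Lengths are in m, angles in rad, forces in N, time in s.
With the tool pointing down it reaches from about 0.35 to 0.85 m from the base axis. Payload 8.1 kg.
Tool frame: the origin (TCP) lies between the finger pads; the fingertips stand 25 mm ahead of it and the grasp point (between the pads) lies 6 mm ahead of it; z points along the fingers, y is the line along which they close (so a half turn about z gives the same grasp; the last joint's range is limited). The gripper opens to 93 mm and grips with 3 to 60 N. Pads are 15 mm wide; open, the fingers measure 128 mm over their backs; the gripper's body (75 mm by 188 mm) begins 65 mm behind the grasp point.
Start: joints at [-1.279, 0.13, 1.488, -0, 1.523, -0.085], TCP at [0.221, -0.558, 0.244] pointing down, gripper open.
Joint ranges: [-2.96, 2.96], [-0.89, 2.26], [0.02, 2.5], [-1.34, 4.48], [0, 2.73], [-2.66, 2.66]. Speed limits (rad/s): [2.39, 2.39, 2.79, 3.14, 3.14, 3.14].

INTERFACE

Orientations are given as a rotation vector (axis times angle).
In Python, from rig import arm, vision gives the robot as it stands. The module is installed in compiled form; this text tells all that it offers.
- The arm moves only by the tool move_arm, never from a script. Its argument "commands" is a list of rows, each an object of numbers: "rx", "ry", "rz": the turn, a rotation vector about the tool's x, y, z in units of 5 degrees (1.0 is 5 degrees); "x", "y", "z": the shift along the tool's x, y, z in units of 50 mm (1.0 is 50 mm); "hand": the gripper's target within -1 to 1 (shut at 1, half-way at 0, fully open at -1). In form: [{"rx": .., "ry": .., "rz": .., "x": .., "y": .., "z": .., "hand": ..}, ...]. A call has 1 to 5 rows; each row is the pose to reach, as a shift and turn from the pose commanded when the call began, along the tool's axes at that moment; what a row does not reach only later rows make up. A row lasts 1/10 s, in which the tool goes at most 50 mm and 8.59 degrees, less where a joint would pass 70% of its speed; a pose out of reach is approached as far as the arm can. A call with a gripper value outside its range is refused whole. The fingers move at their own pace and stop on an object; "grip_force" is the grip in N (left out, the last holds). Time passes only in rows, so rows that repeat a pose let the fingers close. It gives the time, the measured TCP pose, the force, the opening and the grip force at its end, in the units of the state.
- arm.sense(): the state, without advancing time (a new reading comes with each control period).
- vision.camera(name): name is "scene" or "top" or "wrist"; returns a dict with "color" (384x512x3 uint8, blue, green, red), "K" (3x3 intrinsics, pixels), "k1" (the pictures are not rectified: a ray, as slopes to the right and down, at radius r is drawn at 1 + k1 r^2 times it, then the intrinsics apply), "xyz" and "orientation" of the camera in the world. Camera axes: x right, y down, z forward; pixel columns grow to the right and rows downward; lengths in m; the calibration is good to about 2 mm. A picture is of the moment at which its call begins. There is no depth.
- arm.finish_job(): hands the job in; it is judged then, once.
The state is a dict: "t": time; "qpos": joint angles; "qvel": joint speeds; "joint_torque": joint torques, N m; "tool_pos": TCP position; "tool_rot": TCP orientation; "ft_force": force on the tool from outside, world axes, zero at the start; "ft_torque": the same for the moment, N m; "opening": finger opening in m; "gripper_force": force on a finger pad.
Only numpy, scipy, OpenCV 4.12 (cv2) and the standard library are available. Lean on these libraries where they do the work, as an engineer would, in place of code of your own. Each camera call takes 0.05 s, during which the arm holds its last target. There are 200 camera calls.

TASK

One of the two cartons has a light bulb in every cell: mark it as full by flipping the flag on the stand next to it right over its pivot, until the plate lies level on its other side with the bar face up. Push the plate gently with the fingertips, without pinching it, and leave the other flag as it is. Leave the lamp head, the small box and the bracket standing or lying where they are.

Things in the scene. Friction and masses are not known exactly. Their poses are not given: they have to be found in the camera images.
- flag_left (a joint): aluminium flag plate on the left stand, 110 mm wide (along the pivot), 95 mm from pivot to free edge, 6 mm thick. Rad: 0 = level, pointing outward, to the left (stand's -x), ring face up; pi/2 = straight up; pi = level, pointing inward (+x), bar face up; stops at 0 and pi. Starts at 0 to 0.15. Stiff hinge (0.06 N m, 1 to 2 N at the free edge): it stays where it is left and never falls by itself
- stand_left: fixed stand on the robot's left (+y): plywood block 100 x 150 x 65 mm, let 0 to 55 mm deep into the table, two uprights 132 mm apart carry the pivot. Origin: centre of the block's underside; x points inward (within 0.3 rad of square), y along the pivot. The pivot is 155 mm above the origin; beyond 30 mm from it there is only air under the flag
- pivot_left (a point): middle of the pivot axis of the left flag, 100 to 155 mm above the table; the uprights end 10 mm above it, the block's top is 90 mm below it
- edge_left (a point): middle of the free edge of the left flag plate, mid-thickness, 95 mm from the pivot; moves with the flag
- ring_face_left: the left flag plate's one face, bearing a flat black ring mark 60 mm across; up at the start. Origin at the middle of the pivot axis; this plate lies along its -x, from 0 to 3 mm up its z
- bar_face_left: the left flag plate's other face, bearing one flat black bar mark 74 x 12 mm parallel to the pivot; underneath at the start. Origin at the middle of the pivot axis; this plate lies along its -x, from 0 to -3 mm in its z
- flag_right (a joint): aluminium flag plate on the right stand, 110 mm wide (along the pivot), 95 mm from pivot to free edge, 6 mm thick. Rad: 0 = level, pointing outward, to the right (stand's -x), ring face up; pi/2 = straight up; pi = level, pointing inward (+x), bar face up; stops at 0 and pi. Starts at 0 to 0.15. Stiff hinge (0.06 N m, 1 to 2 N at the free edge): it stays where it is left and never falls by itself
- stand_right: fixed stand on the robot's right (-y): plywood block 100 x 150 x 65 mm, let 0 to 55 mm deep into the table, two uprights 132 mm apart carry the pivot. Origin: centre of the block's underside; x points inward (within 0.3 rad of square), y along the pivot. The pivot is 155 mm above the origin; beyond 30 mm from it there is only air under the flag
- pivot_right (a point): middle of the pivot axis of the right flag, 100 to 155 mm above the table; the uprights end 10 mm above it, the block's top is 90 mm below it
- edge_right (a point): middle of the free edge of the right flag plate, mid-thickness, 95 mm from the pivot; moves with the flag
- ring_face_right: the right flag plate's one face, bearing a flat black ring mark 60 mm across; up at the start. Origin at the middle of the pivot axis; this plate lies along its -x, from 0 to 3 mm up its z
- bar_face_right: the right flag plate's other face, bearing one flat black bar mark 74 x 12 mm parallel to the pivot; underneath at the start. Origin at the middle of the pivot axis; this plate lies along its -x, from 0 to -3 mm in its z
- carton_full: fixed open cardboard carton 170 x 250 x 90 mm (x, y, z) with six cells, every one of which holds a white round light bulb (tops 107 mm above the table); it stands just beyond one of the two stands. Origin at the centre of its underside
- carton_part: the same carton beyond the other stand, but only two of its six cells hold a bulb. Origin at the centre of its underside
- lamp_head: loose bystander: aluminium reflector lamp head standing on its mouth, 110 mm across below, 38 mm neck above, 120 mm high; origin at the centre of its underside
- bulb_box: loose bystander: small upright cardboard box 62 x 62 x 85 mm; origin at the centre of its underside
- bracket: loose bystander: steel angle bracket lying on the table between the cartons, 35 x 130 mm, 35 mm high; origin at the centre of its underside

How it is judged:
At the end, for the whole second after the job is handed in: The flag at the full carton is turned over to within 0.14 rad of level on its other side (above 3.0 rad) and at rest, the other flag is still within 0.35 rad of its level start side, and the lamp head, the small box and the bracket are upright and within 30 mm of where they were (((world y of carton_full above 0 m and value of joint flag_left above 3 rad and velocity of joint flag_left between -0.1 and 0.1 rad/s and value of joint flag_right below 0.35 rad) or (world y of carton_full below 0 m and value of joint flag_right above 3 rad and velocity of joint flag_right between -0.1 and 0.1 rad/s and value of joint flag_left below 0.35 rad)) and distance of each of lamp_head, bulb_box, bracket from where it was at the start of the episode below 0.03 m and angle between each of lamp_head, bulb_box, bracket's own z axis and vertical below 0.2 rad); the robot touches nothing.
It fails at once if the flag of the part-filled carton is turned ((world y of carton_full above 0 m and value of joint flag_right above 0.5 rad) or (world y of carton_full below 0 m and value of joint flag_left above 0.5 rad)).
It fails at once if a flag plate is pinched: the fingers press on both of its faces at once (over 1 N each) ((contact force between the fingers and ring_face_left above 1 N and contact force between the fingers and bar_face_left above 1 N) or (contact force between the fingers and ring_face_right above 1 N and contact force between the fingers and bar_face_right above 1 N)).
It fails at once if a flag plate is forced (over 40 N) (contact force between any of the fingers, the arm and ring_face_left above 40 N or contact force between any of the fingers, the arm and bar_face_left above 40 N or contact force between any of the fingers, the arm and ring_face_right above 40 N or contact force between any of the fingers, the arm and bar_face_right above 40 N).
It fails at once if a loose thing is lifted, knocked over or shifted more than 30 mm (distance of any of lamp_head, bulb_box, bracket from where it was at the start of the episode above 0.03 m or angle between any of lamp_head, bulb_box, bracket's own z axis and vertical above 0.4 rad or height (world z) of any of lamp_head, bulb_box, bracket above 0.015 m).
It also fails if it takes over 45 s, if anything falls off the work surface, if the arm or the gripper's body presses on something with over 40 N, if the wrist force passes 120 N, or if a joint passes its speed limit or range.

## Working session

There is one attempt and no reset: what is moved stays moved. The work goes in short steps, Python scripts to look and compute and a tool call to move; the robot and the scene stay as the last step left them, time stands still between calls to the robot, and variables do not carry over. Pictures are saved under pics/ and viewed, at most 10 in all, crops included, and the job is handed in when it is done.

Besides the shell and the picture viewer there is one more tool, called after ">>>" by a JSON object that holds its "method" and its "body", one argument or row to a line. move_arm: Moves the arm, as the interface text tells. Its arguments: {"type":"object","properties":{"commands":{"type":"array","items":{"type":"object","properties":{"rx":{"type":"number"},"ry":{"type":"number"},"rz":{"type":"number"},"x":{"type":"number"},"y":{"type":"number"},"z":{"type":"number"},"hand":{"type":"number"}}}},"grip_force":{"type":"number"}},"required":["commands"]}

```bash
mkdir -p pics; python3 - <<'E'
from rig import arm, vision
import cv2,pickle
d={}
for n in("scene","top"):
    c=vision.camera(n);d[n]=c;cv2.imwrite(f"pics/{n}0.png",c["color"])
    print(n,c["K"],c["k1"],c["xyz"],c["orientation"])
pickle.dump(d,open("c0.pkl","wb"))
s=arm.sense();print(s["t"],s["tool_pos"],s["tool_rot"],s["ft_force"],s["opening"])
E
```

```text
scene [[370.20954575   0.         253.9077442 ]
 [  0.         370.20954575 187.29367118]
 [  0.           0.           1.        ]] 0.041416766661215985 [ 1.14582091 -0.3721086   0.96162632] [-2.25419233 -1.20720164  0.39857279]
top [[395.36920561   0.         251.61540206]
 [  0.         395.36920561 186.79904451]
 [  0.           0.           1.        ]] -0.021737939304818845 [0.3800847  0.00708029 1.22197988] [-2.08127919  2.14000609 -0.19473849]
0.1 [ 0.22065784 -0.55745206  0.2427089 ] [-3.08441148e+00 -5.88034592e-01  2.66305158e-04] [-0.29194552  1.04775042 -0.08866445] 0.09285332181838887
```

View pics/scene0.png

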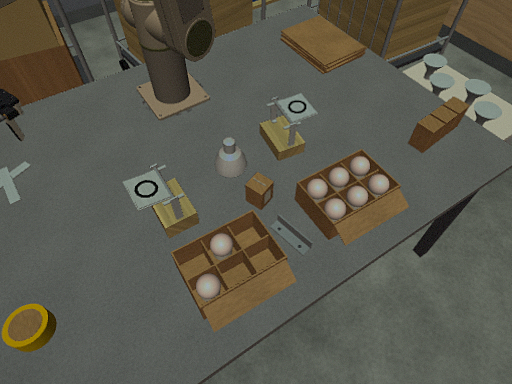

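View pics/top0.png

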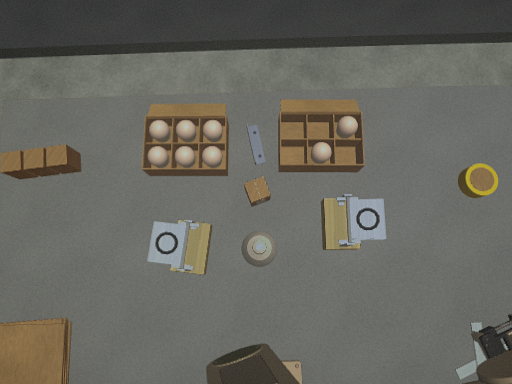

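The full carton is the left one (top image at 186,142), so flag_left (top image at 168,243) must be turned. I'll zoom in on it in both views.

```bash
python3 - <<'E'
import cv2,pickle,numpy as np
d=pickle.load(open("c0.pkl","rb"))
a=d["top"]["color"][205:285,135:225];b=d["scene"]["color"][85:165,245:335]
a=cv2.resize(a,(400,356),interpolation=cv2.INTER_CUBIC);b=cv2.resize(b,(400,356),interpolation=cv2.INTER_CUBIC)
cv2.imwrite("pics/z.png",cv2.resize(np.hstack([a,b]),(800,356)))
E
```

```text
(no output)
```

View pics/z.png

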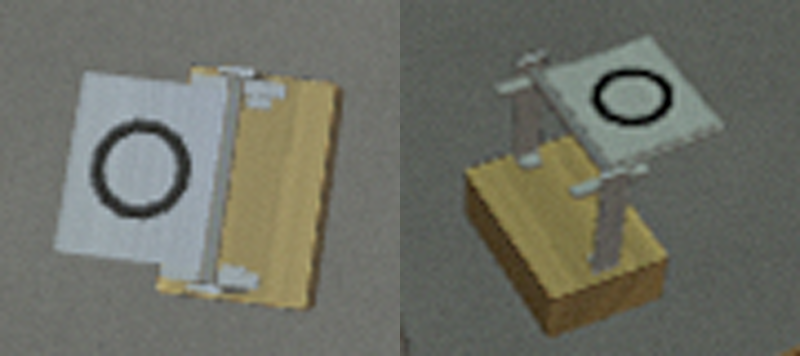

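```bash
cat > h.py <<'E'
import numpy as np,cv2
from scipy.spatial.transform import Rotation as R
from scipy.optimize import least_squares
def proj(c,P):
    p=(np.asarray(P)-c["xyz"])@R.from_rotvec(c["orientation"]).as_matrix()
    s=p[:,:2]/p[:,2:];s=s*(1+c["k1"]*(s**2).sum(1,keepdims=True))
    return s*c["K"][0,0]+c["K"][:2,2]
def plate(q,L=[(.095,.055),(.095,-.055),(0,.055),(0,-.055)],h=.003):
    x,y,z,yaw,th=q; X=np.array([np.sin(yaw),-np.cos(yaw),0]);Y=np.array([np.cos(yaw),np.sin(yaw),0]);Z=np.array([0,0,1.])
    return np.array([[x,y,z]+l*(-np.cos(th)*X+np.sin(th)*Z)+w*Y+h*(np.cos(th)*Z+np.sin(th)*X) for l,w in L])
E
python3 - <<'E'
from h import *;import pickle
d=pickle.load(open("c0.pkl","rb"))
t=np.array([(84,72),(55,249),(228,82),(203,278)])/4.447+[135,205]-.39
s=np.array([(322,126),(250,37),(208,165),(135,70)])/4.447+[245,85]-.39
w=np.array([[1],[1],[.5],[.5]])
L=[(.095,.055),(.095,-.055),(.002,.055),(.002,-.055)]
f=lambda q:np.r_[((proj(d["top"],plate(q,L))-t)*w).ravel(),((proj(d["scene"],plate(q,L))-s)*w).ravel()]
r=least_squares(f,[.4,.2,.12,0,.05]);print(r.x.round(4),r.fun.round(2))
q=r.x;print(plate(q,h=0).round(3))
# other things: rough table-plane positions
def back(c,uv,z):
    k=least_squares(lambda p:(proj(c,[[p[0],p[1],z]])-uv).ravel(),[.4,0]).x;return k.round(3)
for n,uv,z in[("lamp",(260,246),.12),("box",(258,183),.085),("cartonL nearest L",(145,175),.09),("cartonL nearest R",(228,175),.09),("bulb near",(158,157),.107),("bracket",(256,144),.035)]:print(n,back(d["top"],uv,z))
E
```

```text
[ 0.4415  0.2065  0.1384 -0.1496 -0.0212] [ 0.25 -0.04 -0.09  0.32  0.44  0.87  0.12 -0.92  0.37  0.17 -0.21 -0.19
  0.27 -0.16  0.54 -0.06]
[[0.51  0.292 0.136]
 [0.401 0.309 0.136]
 [0.496 0.198 0.138]
 [0.387 0.215 0.138]]
lamp [0.434 0.001]
box [0.619 0.001]
cartonL nearest L [0.652 0.334]
cartonL nearest R [0.645 0.089]
bulb near [0.702 0.293]
bracket [0.755 0.004]
```

```bash
cat > plan.py <<'E'
from h import *;from rig import arm
import sys
Q=np.array([.4415,.2065,.1384]);yaw=-.15
X=np.array([np.sin(yaw),-np.cos(yaw),0]);P=np.array([np.cos(yaw),np.sin(yaw),0]);Z=np.array([0,0,1.])
def rot(t):
    t=np.radians(t);z=np.sin(t)*X-np.cos(t)*Z;return np.c_[np.cross(P,z),P,z]
def arc(th,r,t):  # tip corner against bar face at plate angle th
    a=np.radians(th);M=rot(t)
    c=Q+r*(-np.cos(a)*X+np.sin(a)*Z)-.003*(np.cos(a)*Z+np.sin(a)*X)
    return c+.0075*M[:,0]-.025*M[:,2],M
def rows(wps):
    s=arm.sense();p=s["tool_pos"];M=R.from_rotvec(s["tool_rot"]).as_matrix()
    print("t",round(s["t"],2),"tcp",p.round(3),"z",M[:,2].round(2),"q",np.round(s["qpos"],2),"F",np.round(s["ft_force"],1),"open",round(s["opening"],3))
    for pos,N in wps:
        d=M.T@(np.array(pos)-p)/.05;r=R.from_matrix(M.T@N).as_rotvec()/np.radians(5)
        print("xyz",d.round(2),"r",r.round(2))
E
python3 - <<'E'
from plan import *
rows([((.33,-.3,.30),rot(0)),((.42,0,.32),rot(0)),((.46,.40,.30),rot(0)),((.46,.42,.28),rot(45)),arc(-30,.07,45)])
print(arc(-30,.07,45)[0],arc(-30,.15,45)[0])
E
```

```text
t 0.1 tcp [ 0.221 -0.557  0.243] z [-0.  0. -1.] q [-1.28  0.13  1.49 -0.    1.52 -0.09] F [-0.3  1.  -0.1] open 0.093
xyz [ 3.93 -3.99 -1.14] r [-2.000e-02 -1.000e-02 -1.196e+01]
xyz [ 7.81 -8.9  -1.53] r [-2.000e-02 -1.000e-02 -1.196e+01]
xyz [ 11.5  -16.05  -1.12] r [-2.000e-02 -1.000e-02 -1.196e+01]
xyz [ 11.64 -16.42  -0.72] r [ -4.7   -8.16 -11.31]
xyz [ 10.55 -14.     2.61] r [ -4.7   -8.16 -11.31]
[0.45376928 0.28768082 0.11317629] [0.46412266 0.35618489 0.07317629]
```

>>> {"method": "move_arm", "body": {
  "commands": [
    {"x":0.8,"y":-0.8,"z":-1.0,"rz":-1.7,"hand":1},
    {"x":1.6,"y":-1.6,"z":-1.14,"rz":-3.4,"hand":1},
    {"x":2.3,"y":-2.3,"z":-1.14,"rz":-5,"hand":1},
    {"x":3,"y":-3,"z":-1.14,"rz":-6.7,"hand":1},
    {"x":3.9,"y":-4,"z":-1.2,"rz":-8.4,"hand":1}
  ],
  "grip_force": 5
}}

```text
invalid input
```

```bash
python3 - <<'E'
from plan import *
rows([((.42,0,.32),rot(0)),((.46,.40,.30),rot(0))])
E
```

```text
t 0.1 tcp [ 0.221 -0.557  0.243] z [-0.  0. -1.] q [-1.28  0.13  1.49 -0.    1.52 -0.09] F [-0.3  1.  -0.1] open 0.093
xyz [ 7.81 -8.9  -1.53] r [-2.000e-02 -1.000e-02 -1.196e+01]
xyz [ 11.5  -16.05  -1.12] r [-2.000e-02 -1.000e-02 -1.196e+01]
```

>>> {"method": "move_arm", "body": {
  "commands": [
    {"rx":0,"ry":0,"rz":-1.7,"x":0.7,"y":-0.7,"z":-1.0,"hand":1},
    {"rx":0,"ry":0,"rz":-3.4,"x":1.4,"y":-1.4,"z":-1.1,"hand":1},
    {"rx":0,"ry":0,"rz":-5,"x":2.1,"y":-2.1,"z":-1.1,"hand":1},
    {"rx":0,"ry":0,"rz":-6.7,"x":2.8,"y":-2.8,"z":-1.2,"hand":1},
    {"rx":0,"ry":0,"rz":-8.4,"x":3.5,"y":-3.5,"z":-1.2,"hand":1}
  ],
  "grip_force": 5
}}

```text
t: 0.6
tool_pos: [0.3136, -0.3427, 0.3035]
tool_rot: [2.665, 1.662, 0.0]
ft_force: [1.0, 0.4, 0.4]
opening: 0.0577
gripper_force: 0.0
```

```bash
python3 - <<'E'
from plan import *
rows([((.42,-.1,.32),rot(0)),((.46,.20,.32),rot(0)),((.47,.42,.30),rot(0))])
E
```

```text
t 0.6 tcp [ 0.314 -0.343  0.304] z [ 0. -0. -1.] q [-0.94 -0.26  1.75  0.    1.65 -0.48] F [1.  0.4 0.4] open 0.058
xyz [ 5.3  -0.22 -0.33] r [ 0.01  0.   -3.5 ]
xyz [11.04 -2.15 -0.33] r [ 0.01  0.   -3.5 ]
xyz [15.08 -3.9   0.07] r [ 0.01  0.   -3.5 ]
```

>>> {"method": "move_arm", "body": {
  "commands": [
    {"rx":0,"ry":0,"rz":-1.7,"x":1,"y":0,"z":-0.2,"hand":1},
    {"rx":0,"ry":0,"rz":-3.5,"x":2,"y":0,"z":-0.3,"hand":1},
    {"rx":0,"ry":0,"rz":-3.5,"x":3,"y":-0.1,"z":-0.3,"hand":1},
    {"rx":0,"ry":0,"rz":-3.5,"x":4,"y":-0.15,"z":-0.3,"hand":1},
    {"rx":0,"ry":0,"rz":-3.5,"x":5,"y":-0.2,"z":-0.3,"hand":1}
  ]
}}

```text
t: 1.1
tool_pos: [0.415, -0.1155, 0.3182]
tool_rot: [2.387, 2.042, 0.0]
ft_force: [0.8, -0.1, -0.7]
opening: 0.0179
gripper_force: 0.0
```

>>> {"method": "move_arm", "body": {
  "commands": [
    {"rx":0,"ry":0,"rz":0,"x":1,"y":0,"z":0,"hand":1},
    {"rx":0,"ry":0,"rz":0,"x":2,"y":0,"z":0,"hand":1},
    {"rx":0,"ry":0,"rz":0,"x":3,"y":0,"z":0,"hand":1},
    {"rx":0,"ry":0,"rz":0,"x":4,"y":0,"z":0,"hand":1},
    {"rx":0,"ry":0,"rz":0,"x":5,"y":0,"z":0,"hand":1}
  ]
}}

```text
t: 1.6
tool_pos: [0.4532, 0.1316, 0.3181]
tool_rot: [2.387, 2.042, -0.0]
ft_force: [1.0, -0.5, -0.3]
opening: 0.0002
gripper_force: 0.0
```

```bash
python3 - <<'E'
from plan import *
rows([((.47,.42,.30),rot(0)),((.47,.42,.30),rot(22)),((.47,.42,.28),rot(45)),arc(-30,.15,45)])
E
```

```text
t 1.6 tcp [0.453 0.132 0.318] z [ 0. -0. -1.] q [ 0.17 -0.24  1.71 -0.    1.67  0.33] F [ 1.  -0.5 -0.3] open 0.0
xyz [ 5.75 -0.56  0.36] r [ 0.    0.   -0.06]
xyz [ 5.75 -0.56  0.36] r [-0.01 -4.4  -0.06]
xyz [ 5.75 -0.56  0.76] r [-0.02 -9.   -0.06]
xyz [ 4.47 -0.48  4.9 ] r [-0.02 -9.   -0.06]
```

>>> {"method": "move_arm", "body": {
  "commands": [
    {"rx":0,"ry":0,"rz":0,"x":1,"y":0,"z":0,"hand":1},
    {"rx":0,"ry":-1,"rz":0,"x":2,"y":-0.1,"z":0,"hand":1},
    {"rx":0,"ry":-2,"rz":0,"x":3,"y":-0.2,"z":0.1,"hand":1},
    {"rx":0,"ry":-3.5,"rz":0,"x":4,"y":-0.3,"z":0.2,"hand":1},
    {"rx":0,"ry":-5,"rz":0,"x":5,"y":-0.4,"z":0.3,"hand":1}
  ]
}}

```text
t: 2.1
tool_pos: [0.472, 0.365, 0.3058]
tool_rot: [2.157, 1.848, -0.449]
ft_force: [1.5, -0.3, 1.0]
opening: 0.0004
gripper_force: 0.0
```

```bash
python3 - <<'E'
from plan import *
rows([((.47,.42,.26),rot(45)),((.47,.40,.18),rot(45)),arc(-30,.15,45)])
E
```

```text
t 2.1 tcp [0.472 0.365 0.306] z [-0.06 -0.39 -0.92] q [ 0.72  0.41  1.1  -0.28  1.94  0.82] F [ 1.5 -0.3  1. ] open 0.0
xyz [ 1.36 -0.21  0.41] r [-0.03 -4.3  -0.04]
xyz [ 1.63 -0.15  2.03] r [-0.03 -4.3  -0.04]
xyz [ 1.67 -0.13  4.34] r [-0.03 -4.3  -0.04]
```

>>> {"method": "move_arm", "body": {
  "commands": [
    {"rx":0,"ry":-1.5,"rz":0,"x":0.8,"y":-0.1,"z":0.2,"hand":1},
    {"rx":0,"ry":-3,"rz":0,"x":1.4,"y":-0.2,"z":0.4,"hand":1},
    {"rx":0,"ry":-4.2,"rz":0,"x":1.6,"y":-0.2,"z":1,"hand":1},
    {"rx":0,"ry":-4.2,"rz":0,"x":1.65,"y":-0.15,"z":1.8,"hand":1},
    {"rx":0,"ry":-4.2,"rz":0,"x":1.65,"y":-0.15,"z":2.6,"hand":1}
  ]
}}

```text
t: 2.6
tool_pos: [0.467, 0.3875, 0.1465]
tool_rot: [1.914, 1.646, -0.794]
ft_force: [0.5, -0.3, 0.5]
opening: 0.0007
gripper_force: 0.0
```

```bash
python3 - <<'E'
from plan import *
rows([arc(-30,.15,45),arc(-28,.10,45),arc(-25,.08,45)])
E
```

```text
t 2.6 tcp [0.467 0.387 0.146] z [-0.11 -0.69 -0.71] q [ 0.83  0.85  0.91 -0.44  2.03  0.92] F [ 0.5 -0.3  0.5] open 0.001
xyz [0.59 0.05 1.48] r [-0.08 -0.06  0.03]
xyz [-0.4   0.05  1.67] r [-0.08 -0.06  0.03]
xyz [-0.81  0.05  1.7 ] r [-0.08 -0.06  0.03]
```

>>> {"method": "move_arm", "body": {
  "commands": [
    {"rx":0,"ry":0,"rz":0,"x":0.5,"y":0,"z":0.5,"hand":1},
    {"rx":0,"ry":0,"rz":0,"x":0.5,"y":0.05,"z":1.1,"hand":1},
    {"rx":0,"ry":0,"rz":0,"x":0.3,"y":0.05,"z":1.5,"hand":1},
    {"rx":0,"ry":0,"rz":0,"x":-0.2,"y":0.05,"z":1.65,"hand":1},
    {"rx":0,"ry":0,"rz":0,"x":-0.5,"y":0.05,"z":1.68,"hand":1}
  ]
}}

```text
t: 3.1
tool_pos: [0.4583, 0.3096, 0.1099]
tool_rot: [1.919, 1.645, -0.789]
ft_force: [1.0, 0.0, -0.3]
opening: 0.0005
gripper_force: 0.0
```

```bash
python3 - <<'E'
from plan import *
from rig import vision
cs=[vision.camera(n) for n in("scene","top")]
a=cs[0]["color"][50:200,230:430];b=cs[1]["color"][180:330,90:290]
cv2.imwrite("pics/a.png",np.hstack([cv2.resize(a,(400,300)),cv2.resize(b,(400,300))]))
rows([arc(-25,.08,45),arc(-15,.08,45),arc(0,.08,45),arc(10,.08,45),arc(20,.08,45)])
E
```

```text
t 3.2 tcp [0.459 0.311 0.112] z [-0.11 -0.69 -0.72] q [ 0.77  0.7   1.19 -0.45  1.88  0.93] F [ 0.1 -0.4  0.6] open 0.0
xyz [-0.2  -0.04  0.13] r [-0.06 -0.14 -0.04]
xyz [-0.3  -0.04 -0.13] r [-0.06 -0.14 -0.04]
xyz [-0.54 -0.04 -0.47] r [-0.06 -0.14 -0.04]
xyz [-0.74 -0.04 -0.66] r [-0.06 -0.14 -0.04]
xyz [-0.98 -0.04 -0.81] r [-0.06 -0.14 -0.04]
```

View pics/a.png

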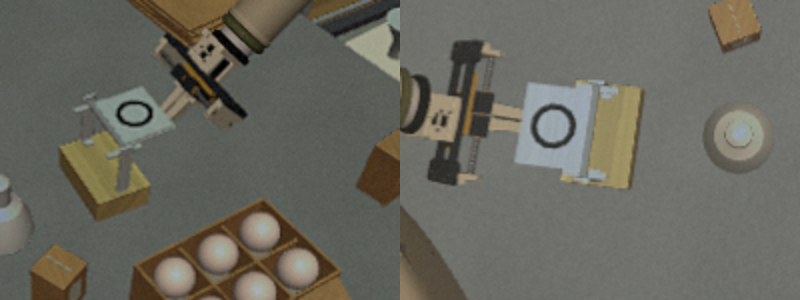

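The closed fingertips sit under the free edge (right crop at about 520,118) and nothing has moved. Next I lift along the arc.

>>> {"method": "move_arm", "body": {
  "commands": [
    {"rx":0,"ry":0,"rz":0,"x":-0.25,"y":-0.04,"z":0,"hand":1},
    {"rx":0,"ry":0,"rz":0,"x":-0.35,"y":-0.04,"z":-0.2,"hand":1},
    {"rx":0,"ry":0,"rz":0,"x":-0.5,"y":-0.04,"z":-0.4,"hand":1},
    {"rx":0,"ry":0,"rz":0,"x":-0.7,"y":-0.04,"z":-0.6,"hand":1},
    {"rx":0,"ry":0,"rz":0,"x":-0.98,"y":-0.04,"z":-0.81,"hand":1}
  ]
}}

```text
t: 3.7
tool_pos: [0.4563, 0.3059, 0.1751]
tool_rot: [1.92, 1.646, -0.784]
ft_force: [0.3, -1.0, -0.8]
opening: 0.0007
gripper_force: 0.5
```

```bash
python3 - <<'E'
from plan import *
rows([arc(28,.078,45),arc(36,.076,45),arc(45,.075,45),arc(53,.075,44),arc(60,.075,42)])
E
```

```text
t 3.7 tcp [0.456 0.306 0.175] z [-0.11 -0.69 -0.72] q [ 0.77  0.62  1.19 -0.47  1.95  0.89] F [ 0.3 -1.  -0.8] open 0.001
xyz [-0.24  0.   -0.04] r [-0.05 -0.14 -0.01]
xyz [-0.46  0.   -0.06] r [-0.05 -0.14 -0.01]
xyz [-0.69  0.01 -0.07] r [-0.05 -0.14 -0.01]
xyz [-0.91  0.01 -0.07] r [-0.05  0.06 -0.01]
xyz [-1.11  0.01 -0.04] r [-0.05  0.46 -0.02]
```

>>> {"method": "move_arm", "body": {
  "commands": [
    {"rx":0,"ry":0,"rz":0,"x":-0.24,"y":0,"z":-0.04,"hand":1},
    {"rx":0,"ry":0,"rz":0,"x":-0.46,"y":0,"z":-0.06,"hand":1},
    {"rx":0,"ry":0,"rz":0,"x":-0.69,"y":0,"z":-0.07,"hand":1},
    {"rx":0,"ry":0.1,"rz":0,"x":-0.91,"y":0,"z":-0.07,"hand":1},
    {"rx":0,"ry":0.5,"rz":0,"x":-1.1,"y":0,"z":-0.04,"hand":1}
  ]
}}

```text
t: 4.2
tool_pos: [0.4501, 0.2669, 0.2141]
tool_rot: [1.95, 1.671, -0.748]
ft_force: [-0.2, 1.6, -0.3]
opening: 0.0008
gripper_force: 0.6
```

```bash
python3 - <<'E'
from plan import *
from rig import vision
cs=[vision.camera(n) for n in("scene","top")]
a=cs[0]["color"][50:200,230:430];b=cs[1]["color"][180:330,90:290]
cv2.imwrite("pics/b.png",np.hstack([cv2.resize(a,(400,300)),cv2.resize(b,(400,300))]))
rows([arc(68,.075,37),arc(76,.075,32),arc(84,.073,27),arc(92,.072,22),arc(100,.07,16)])
E
```

```text
t 4.3 tcp [0.451 0.267 0.216] z [-0.1  -0.66 -0.75] q [ 0.72  0.46  1.31 -0.47  1.93  0.84] F [-0.2 -0.6  0.3] open 0.001
xyz [-0.22 -0.    0.02] r [-0.05  0.94 -0.05]
xyz [-0.46 -0.    0.09] r [-0.05  1.94 -0.06]
xyz [-0.66 -0.    0.23] r [-0.05  2.94 -0.06]
xyz [-0.86 -0.    0.36] r [-0.04  3.94 -0.06]
xyz [-1.02  0.    0.54] r [-0.04  5.14 -0.06]
```

View pics/b.png

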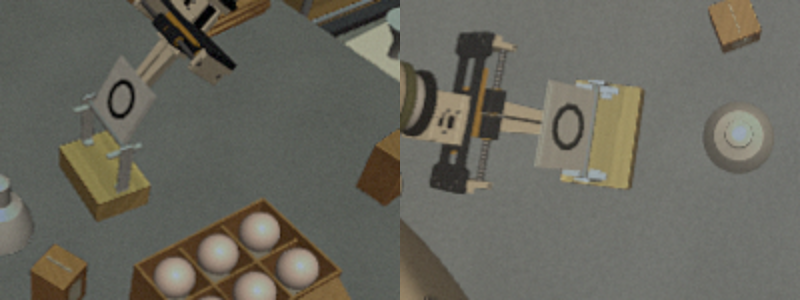

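The plate has followed to about 55–60° (left crop at 122,100) with the fingers behind it. I continue.

>>> {"method": "move_arm", "body": {
  "commands": [
    {"rx":0,"ry":0.9,"rz":0,"x":-0.22,"y":0,"z":0.02,"hand":1},
    {"rx":0,"ry":1.9,"rz":0,"x":-0.46,"y":0,"z":0.09,"hand":1},
    {"rx":0,"ry":2.9,"rz":0,"x":-0.66,"y":0,"z":0.23,"hand":1},
    {"rx":0,"ry":3.9,"rz":0,"x":-0.86,"y":0,"z":0.36,"hand":1},
    {"rx":0,"ry":5.1,"rz":0,"x":-1.02,"y":0,"z":0.54,"hand":1}
  ]
}}

```text
t: 4.8
tool_pos: [0.4419, 0.2123, 0.2283]
tool_rot: [2.235, 1.915, -0.318]
ft_force: [0.2, 0.6, 0.6]
opening: 0.0
gripper_force: 0.5
```

```bash
python3 - <<'E'
from plan import *
rows([arc(107,.07,11),arc(114,.07,6),arc(121,.07,2),arc(128,.07,0),arc(135,.07,0)])
E
```

```text
t 4.8 tcp [0.442 0.212 0.228] z [-0.04 -0.27 -0.96] q [ 0.5   0.02  1.66 -0.22  1.64  0.66] F [0.2 0.6 0.6] open 0.0
xyz [-0.22  0.01  0.04] r [-0.03  1.03 -0.04]
xyz [-0.41  0.01  0.13] r [-0.03  2.03 -0.05]
xyz [-0.57  0.01  0.24] r [-0.03  2.83 -0.05]
xyz [-0.71  0.01  0.37] r [-0.02  3.23 -0.05]
xyz [-0.8   0.01  0.51] r [-0.02  3.23 -0.05]
```

>>> {"method": "move_arm", "body": {
  "commands": [
    {"rx":0,"ry":1,"rz":0,"x":-0.22,"y":0,"z":0.04,"hand":1},
    {"rx":0,"ry":2,"rz":0,"x":-0.41,"y":0,"z":0.13,"hand":1},
    {"rx":0,"ry":2.8,"rz":0,"x":-0.57,"y":0,"z":0.24,"hand":1},
    {"rx":0,"ry":3.2,"rz":0,"x":-0.71,"y":0,"z":0.37,"hand":1},
    {"rx":0,"ry":3.2,"rz":0,"x":-0.8,"y":0,"z":0.51,"hand":1}
  ]
}}

```text
t: 5.3
tool_pos: [0.4347, 0.1659, 0.2147]
tool_rot: [2.387, 2.039, -0.008]
ft_force: [0.3, -0.1, 0.2]
opening: 0.0005
gripper_force: 0.4
```

```bash
python3 - <<'E'
from plan import *
rows([arc(142,.07,0),arc(149,.07,0),arc(156,.07,0),arc(163,.07,0),arc(168,.07,0)])
E
```

```text
t 5.3 tcp [0.435 0.166 0.215] z [-0. -0. -1.] q [ 0.26 -0.22  1.88 -0.    1.49  0.41] F [ 0.3 -0.1  0.2] open 0.001
xyz [-0.09  0.01  0.12] r [-0.02  0.06 -0.08]
xyz [-0.2   0.02  0.25] r [-0.02  0.06 -0.08]
xyz [-0.28  0.02  0.4 ] r [-0.02  0.06 -0.08]
xyz [-0.35  0.02  0.56] r [-0.02  0.06 -0.08]
xyz [-0.38  0.02  0.68] r [-0.02  0.06 -0.08]
```

>>> {"method": "move_arm", "body": {
  "commands": [
    {"rx":0,"ry":0,"rz":0,"x":-0.09,"y":0,"z":0.12,"hand":1},
    {"rx":0,"ry":0,"rz":0,"x":-0.2,"y":0,"z":0.25,"hand":1},
    {"rx":0,"ry":0,"rz":0,"x":-0.28,"y":0,"z":0.4,"hand":1},
    {"rx":0,"ry":0,"rz":0,"x":-0.35,"y":0,"z":0.56,"hand":1},
    {"rx":0,"ry":0,"rz":0,"x":-0.38,"y":0,"z":0.68,"hand":1}
  ]
}}

```text
t: 5.8
tool_pos: [0.4314, 0.1484, 0.1797]
tool_rot: [2.385, 2.043, -0.011]
ft_force: [-0.2, 0.2, 1.0]
opening: 0.0005
gripper_force: 0.3
```

```bash
python3 - <<'E'
from plan import *
rows([arc(172,.07,0),arc(175,.07,0),arc(177,.07,0),arc(180,.07,0)])
E
```

```text
t 5.8 tcp [0.431 0.148 0.18 ] z [-0.   -0.01 -1.  ] q [ 0.22 -0.22  1.95 -0.    1.42  0.38] F [-0.2  0.2  1. ] open 0.001
xyz [-0.05  0.03  0.07] r [-0.04  0.07 -0.05]
xyz [-0.06  0.03  0.14] r [-0.04  0.07 -0.05]
xyz [-0.06  0.03  0.19] r [-0.04  0.07 -0.05]
xyz [-0.07  0.03  0.27] r [-0.04  0.07 -0.05]
```

>>> {"method": "move_arm", "body": {
  "commands": [
    {"rx":0,"ry":0,"rz":0,"x":-0.02,"y":0,"z":0.05,"hand":1},
    {"rx":0,"ry":0,"rz":0,"x":-0.04,"y":0,"z":0.1,"hand":1},
    {"rx":0,"ry":0,"rz":0,"x":-0.04,"y":0,"z":0.14,"hand":1},
    {"rx":0,"ry":0,"rz":0,"x":-0.04,"y":0,"z":0.17,"hand":1},
    {"rx":0,"ry":0,"rz":0,"x":-0.04,"y":0,"z":0.17,"hand":1}
  ]
}}

```text
t: 6.3
tool_pos: [0.4315, 0.1465, 0.1723]
tool_rot: [2.385, 2.042, -0.009]
ft_force: [0.3, -0.3, 0.0]
opening: 0.0004
gripper_force: 0.0
```

```bash
python3 - <<'E'
from plan import *
rows([arc(177,.07,0),arc(180,.07,0)])
E
```

```text
t 6.3 tcp [0.432 0.147 0.172] z [-0. -0. -1.] q [ 0.22 -0.22  1.96 -0.    1.41  0.37] F [ 0.3 -0.3  0. ] open 0.0
xyz [-0.03  0.02  0.05] r [-0.03  0.06 -0.06]
xyz [-0.03  0.02  0.12] r [-0.03  0.06 -0.06]
```

>>> {"method": "move_arm", "body": {
  "commands": [
    {"rx":0,"ry":0,"rz":0,"x":0,"y":0,"z":0.02,"hand":1},
    {"rx":0,"ry":0,"rz":0,"x":0,"y":0,"z":0.04,"hand":1},
    {"rx":0,"ry":0,"rz":0,"x":0,"y":0,"z":0.06,"hand":1},
    {"rx":0,"ry":0,"rz":0,"x":0,"y":0,"z":0.08,"hand":1},
    {"rx":0,"ry":0,"rz":0,"x":0,"y":0,"z":0.08,"hand":1}
  ]
}}

```text
t: 6.8
tool_pos: [0.4315, 0.1465, 0.1682]
tool_rot: [2.386, 2.042, -0.009]
ft_force: [0.0, 0.2, 0.1]
opening: 0.0005
gripper_force: 0.0
```

>>> {"method": "move_arm", "body": {
  "commands": [
    {"rx":0,"ry":0,"rz":0,"x":0,"y":0,"z":0.02,"hand":1},
    {"rx":0,"ry":0,"rz":0,"x":0,"y":0,"z":0.03,"hand":1},
    {"rx":0,"ry":0,"rz":0,"x":0,"y":0,"z":0.03,"hand":1}
  ]
}}

```text
t: 7.1
tool_pos: [0.4314, 0.1465, 0.1668]
tool_rot: [2.385, 2.042, -0.009]
ft_force: [0.5, -0.5, -0.2]
opening: 0.0001
gripper_force: 0.0
```

```bash
python3 - <<'E'
from plan import *
from rig import vision
cs=[vision.camera(n) for n in("scene","top")]
a=cs[0]["color"][80:180,220:353];b=cs[1]["color"][200:300,140:273]
cv2.imwrite("pics/c.png",np.hstack([cv2.resize(x,(400,300),interpolation=cv2.INTER_CUBIC) for x in(a,b)]))
E
```

```text
(no output)
```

View pics/c.png

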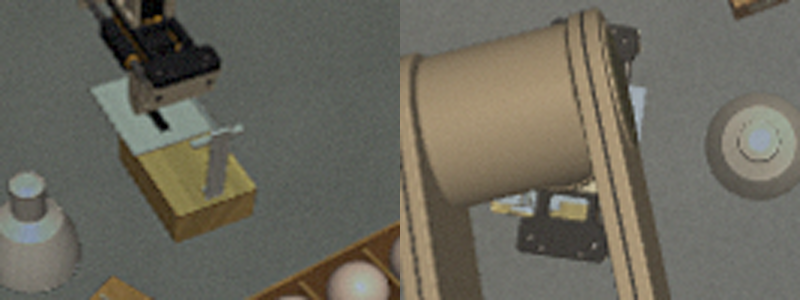

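The plate is over with the bar face up (left crop at 150,115). I press down in small steps until I feel the stop.

>>> {"method": "move_arm", "body": {
  "commands": [
    {"rx":0,"ry":0,"rz":0,"x":0,"y":0,"z":0.02,"hand":1},
    {"rx":0,"ry":0,"rz":0,"x":0,"y":0,"z":0.03,"hand":1},
    {"rx":0,"ry":0,"rz":0,"x":0,"y":0,"z":0.03,"hand":1}
  ]
}}

```text
t: 7.5
tool_pos: [0.4315, 0.1465, 0.1653]
tool_rot: [2.385, 2.042, -0.009]
ft_force: [0.6, -0.3, 0.1]
opening: 0.0005
gripper_force: 0.0
```

>>> {"method": "move_arm", "body": {
  "commands": [
    {"rx":0,"ry":0,"rz":0,"x":0,"y":0,"z":0.02,"hand":1},
    {"rx":0,"ry":0,"rz":0,"x":0,"y":0,"z":0.02,"hand":1}
  ]
}}

```text
t: 7.7
tool_pos: [0.4316, 0.1465, 0.1652]
tool_rot: [2.385, 2.042, -0.008]
ft_force: [-3.9, -1.2, 7.8]
opening: 0.0005
gripper_force: 3.7
```

The stop pushed back with 8 N. I retract and check.

>>> {"method": "move_arm", "body": {
  "commands": [
    {"rx":0,"ry":0,"rz":0,"x":0,"y":0,"z":-0.2,"hand":1},
    {"rx":0,"ry":0,"rz":0,"x":0,"y":0,"z":-0.8,"hand":1},
    {"rx":0,"ry":0,"rz":0,"x":0,"y":0,"z":-1.6,"hand":1},
    {"rx":0,"ry":0,"rz":0,"x":0.6,"y":0,"z":-2.4,"hand":1},
    {"rx":0,"ry":0,"rz":0,"x":1.4,"y":0,"z":-3,"hand":1}
  ]
}}

```text
t: 8.2
tool_pos: [0.4435, 0.2163, 0.3178]
tool_rot: [2.387, 2.037, -0.003]
ft_force: [0.8, -0.5, 1.3]
opening: 0.0004
gripper_force: 0.0
```

>>> {"method": "move_arm", "body": {
  "commands": [
    {"rx":0,"ry":0,"rz":0,"x":1,"y":0,"z":0,"hand":1},
    {"rx":0,"ry":0,"rz":0,"x":2,"y":0,"z":0,"hand":1},
    {"rx":0,"ry":0,"rz":0,"x":2.8,"y":0,"z":0,"hand":1},
    {"rx":0,"ry":0,"rz":0,"x":3,"y":0,"z":0,"hand":1},
    {"rx":0,"ry":0,"rz":0,"x":3,"y":0,"z":0,"hand":1}
  ]
}}

```text
t: 8.7
tool_pos: [0.4655, 0.3657, 0.3128]
tool_rot: [2.383, 2.044, -0.01]
ft_force: [-1.0, -0.4, -0.5]
opening: 0.0004
gripper_force: 0.0
```

```bash
python3 - <<'E'
from plan import *
from rig import vision
cs=[vision.camera(n) for n in("scene","top")]
a=cs[0]["color"][80:180,220:353];b=cs[1]["color"]
cv2.imwrite("pics/d.png",np.hstack([cv2.resize(a,(400,300),interpolation=cv2.INTER_CUBIC),cv2.resize(b,(400,300))]))
for th in(180,172): print((proj(cs[0],plate([*Q,yaw,np.radians(th)],h=-.003))-[220,80])*3)
E
```

```text
[[132.56799307 152.50382665]
 [ 88.08132067  86.38414509]
 [213.98538419 124.78436699]
 [166.46041442  61.23406653]]
[[134.00570264 142.85001351]
 [ 89.05888967  76.6113475 ]
 [214.33412659 124.68517578]
 [166.79730848  61.14610212]]
```

View pics/d.png

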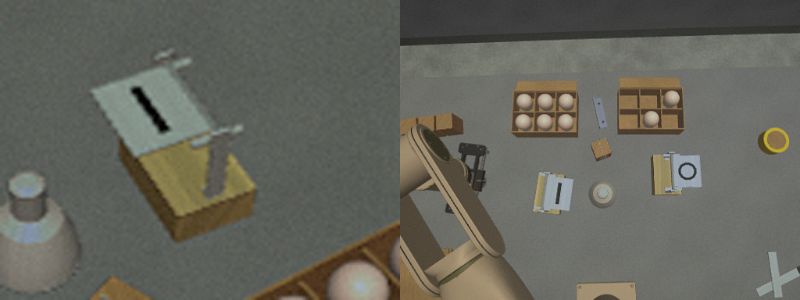

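The observed plate corners, (90,90) and (136,153), match the level prediction. The bar face is up, the right flag still shows its ring, and the loose things have not moved.

```bash
python3 -c "
from rig import arm;print(arm.finish_job())"
```

```text
the job is handed in; nothing more can be done
None
```

The left flag, at the full carton, is flipped over and level with its bar face up; the right flag and the loose things look unmoved in the last pictures, and the job is handed in (no verdict was returned).

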